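# Open the fume hood for soldering

### The job

Get the solder-fume hood ready for work: with the fingertips beneath the lip along the bottom of its sloping window, gently push the window up until the pointer on the right-hand rail points at the lip, and leave it there. Then press the push button on the fan's switch box to start the extraction. Grasp nothing, put no pressure on the clear pane, do not shift the pointer, and leave everything else on the bench standing where it is.

Things in the scene. Friction and masses are not known exactly. Their poses are not given: they have to be found in the camera images.
- hood: bench-top fume hood, fixed: aluminium frame, clear sides, 382 mm wide (y), 400 deep (x), 390 tall; open front towards the robot. Origin on the bench, mid-foot of the front; x into the hood, z up. The front leans back 35 degrees from vertical, between rails (30 x 22 mm) at y = +-180 mm; no sill, open beneath the window. Counterweight guide outside the left flank, 310 mm behind the foot
- lip: aluminium flange along the window's bottom edge: 300 mm wide (y), 44 deep (x), 14 thick (z); 33 mm stand out square to the pane, to the robot. Origin: middle of its front edge, mid-thickness. z: sliding direction, up the slope (35 degrees off vertical, into the hood); x: to the window and downward; y: left. Starts 110 to 140 mm above the bench
- sash (a joint): how far the window (sash, lip, pane; about 0.6 kg) has slid up the slope from its lowest place, 0 to 0.19 m. Counterweighted: 2 to 6 N move it either way and it stays where it is left. It starts between 0 and 0.03 and must go up by 50 to 140 mm
- pane: the window's clear plastic pane, 302 mm wide, 155 tall along the slope, 5 thick, aluminium-framed, directly above the lip. Origin in the sliding plane at the lip's mid-thickness, 34 mm along x from the lip's origin; axes as the lip's
- pointer: small black pointer that marks the height, on a black clamp (46 x 30 x 22 mm, steel screw head, same height) on the right-hand (-y) rail, pointing left at the window. Origin within 2 mm of its tip; axes parallel to the lip's, so the lip is at the mark when its origin has z = 0 in the pointer's frame. Firmly clamped, at another height in every run
- fan_box: the fan's switch box, a fixed grey box 90 x 70 mm, 50 mm tall, beside the hood on its left or its right, with a round push button on top. (The similar box on the hood's other side has a bar-shaped rotary knob on top and is not the one.) Origin at the middle of the underside, z up
- fan_button_top (a point): the centre of the push button's top face, 72 mm above the bench: a round black button, 32 mm across, standing 10 mm out of a steel collar of 48 mm, pressed straight down
- fan_button (a joint): how far the button is pressed down, 0 to 0.006 m; 1.2 N starts it, 4 N holds it fully down, and it springs back
- flux: a small amber bottle, 34 mm across, 65 mm tall; loose, to be left alone. Origin at its underside (middle)
- spool: an aluminium spool, 52 mm across, 40 mm tall, inside the hood; loose, to be left alone. Origin at its underside (middle)
- board: a circuit board on a small holder, 100 x 100 mm, 40 mm tall, inside the hood; loose, to be left alone. Origin at its underside (middle)
- meter: a hand-held multimeter lying flat, 150 x 75 x 32 mm; loose, to be left alone. Origin at its underside (middle)
- driver: a screwdriver lying flat, 160 mm long; loose, to be left alone. Origin at its underside
- cup: a clear plastic cup, 84 mm across, 120 mm tall; loose, to be left alone. Origin at its underside (middle)
- tin: a flat steel tin, 60 mm across, 35 mm tall; loose, to be left alone. Origin at its underside (middle)
Not all that is in view belongs to the job. Leave any red look-alike of the fan_box alone.

How it is judged:
On the way, in this order (a step that is already met when the one before it is completed fails the run):
1. the fingers push beneath the lip (contact force between the fingers and lip above 0.5 N and z of lip in the frame of pointer below -0.02 m), for 0.1 s.
2. the lip stands at the pointer, at rest, within 10 mm along the slope (z of lip in the frame of pointer between -0.01 and 0.01 m and velocity of joint sash between -0.01 and 0.01 m/s), for 0.3 s.
3. the fan button is pressed, with the window still at the mark (value of joint fan_button above 0.004 m and z of lip in the frame of pointer between -0.01 and 0.01 m), for 0.05 s.
At the end, for the whole second after the job is handed in: The lip's origin is within 10 mm of the pointer, measured along the slope; the window is at rest; the button has been pressed at least 4 mm after the window reached the mark and has sprung back (all of step 2 and value of joint fan_button below 0.002 m); the robot touches nothing.
It fails at once if the window is thrown up or down (faster than 0.5 m/s) (velocity of joint sash above 0.5 m/s or velocity of joint sash below -0.5 m/s).
It fails at once if the lip is forced or pinched (over 35 N) (contact force between the fingers and lip above 35 N).
It fails at once if the clear pane is pressed (over 8 N) (contact force between any of the fingers, the arm and pane above 8 N).
It fails at once if the pointer is shifted on its rail (over 6 mm) (distance of pointer from where it was at the start of the episode above 0.006 m).
It fails at once if something loose on the bench is lifted, carried or shoved (over 25 mm) (distance of any of flux, spool, board, meter, driver, cup, tin from where it was at the start of the episode above 0.025 m).
It also fails if it takes over 58 s, if anything falls off the work surface, if the arm or the gripper's body presses on something with over 40 N, if the wrist force passes 120 N, or if a joint passes its speed limit or range.

### The arm

A 7-joint arm with a two-finger parallel gripper is mounted at the origin on the work surface. World frame = base frame: x ahead of the robot, y to its left, z up, the work surface at z = 0. Lengths are in m, angles in rad, forces in N, time in s.
With the tool pointing down it reaches from about 0.375 to 0.925 m from the base axis. Payload 3.1 kg.
Tool frame: the origin (TCP) lies midway between the tips of the shut fingers; the grasp point (between the pads) lies robot.grip_depth behind it (robot.grip_depth is the distance from the TCP to the grasp point, in m); z points along the fingers, y is the line along which they close (so a half turn about z gives the same grasp; the last joint's range is limited). The gripper opens to 85 mm and grips with 20 to 120 N. Pads are 22 mm wide; open, the fingers measure 114 mm over their backs; the gripper's body (76 mm by 85 mm) begins 54 mm behind the grasp point. The pads swing forward as they close: fully open they stand 13 mm farther back than shut.
Start: joints at [-1.356, 0.383, 0.044, 1.598, -0.018, 1.161, -0.05], TCP at [0.2, 0.618, 0.231] pointing down, gripper open.
Joint ranges: [-2.61, 2.61], [-0.41, 2.15], [-1.48, 1.57], [0, 2.5], [-1.57, 4.71], [0.05, 1.97], [-2.85, 2.85]. Speed limits (rad/s): [2.79, 2.79, 3.14, 3.14, 3.14, 3.14, 3.14].

### API

Orientations are given as a unit quaternion [w, x, y, z].
In Python, from bench import robot gives the robot as it stands. The module is installed in compiled form; this text tells all that it offers.
- The arm moves only by the tool drive_tool, never from a script. Its argument "plan" is a list of rows, each an object of numbers: "rx", "ry", "rz": the turn, a rotation vector about the world's x, y, z in degrees; "x", "y", "z": the shift along the world's x, y, z in mm; "hand": the opening, from 0 (shut) to 1 (fully open). A call has 1 to 10 rows; each row is the pose to reach, as a shift and turn from the pose commanded when the call began; what a row does not reach only later rows make up. A row lasts 1/10 s, in which the tool goes at most 50 mm and 8.59 degrees, less where a joint would pass 70% of its speed; a pose out of reach is approached as far as the arm can. A call with a gripper value outside its range is refused whole. The fingers move at their own pace and stop on an object; the grip force is fixed at half the most. Time passes only in rows, so rows that repeat a pose let the fingers close. It gives the time, the measured TCP pose, the force, the opening and the grip force at its end, in the units of the state.
- robot.observe(): the state, without advancing time (a new reading comes with each control period).
- robot.get_image(name): name is "side" or "top" or "wrist"; returns a dict with "frame" (400x640x3 uint8, red, green, blue), "fx", "fy", "cx", "cy" (pixels), "R" (3x3) and "t" (3): a world point X has camera coordinates R X + t; the wrist camera has in their place "mount" (4x4, takes a point from camera to tool coordinates, whose origin is the TCP and whose axes are the flange's). Camera axes: x right, y down, z forward; pixel columns grow to the right and rows downward; lengths in m; the calibration is good to about 2 mm. A picture is of the moment at which its call begins: read the wrist's pose just before it. There is no depth.
- robot.job_done(): hands the job in; it is judged then, once.
Trained networks look in the newest picture that a camera, given by its name, has taken for a name from the list of things; names that differ only in an ending like _2 or _b are one class to them, and where a whole thing is asked for, a point or a joint stands for the part that bears it (a point fixed in the world has none). Each returns a list of dicts, best first, with "score" (0 to 1); they miss things now and then, are a little off and sometimes report something else, mostly with a low value. They report only what shows in the picture. A call takes as long as a camera call. They do not tell look-alikes from the thing itself.
- robot.search_frame(camera, label): "bbox" ([centre column, centre row, width, height] in pixels, round what is visible of it).
- robot.mark_of(camera, label): "pixel" ([column, row] in pixels: a listed point, or the origin of a listed thing).
The state is a dict: "time_s": time; "joint_positions": joint angles; "joint_velocities": joint speeds; "joint_torque": joint torques, N m; "tcp_pos": TCP position; "ee_rot": TCP orientation; "force": force on the tool from outside, world axes, zero at the start; "torque": the same for the moment, N m; "gripper_width": opening from 0.0 (shut) to 1.0 (fully open); "finger_force": force on a finger pad.
Only numpy, scipy, OpenCV 4.12 (cv2) and the standard library are available. Lean on these libraries where they do the work, as an engineer would, in place of code of your own. Each camera call takes 0.05 s, during which the arm holds its last target. There are 200 camera calls.

## Working session

There is one attempt and no reset: what is moved stays moved. The work goes in short steps, Python scripts to look and compute and a tool call to move; the robot and the scene stay as the last step left them, time stands still between calls to the robot, and variables do not carry over. Pictures are saved under pics/ and viewed, at most 10 in all, crops included, and the job is handed in when it is done.

Besides the shell and the picture viewer there is one more tool, called after "Emit:" in YAML: its name, and indented under it one key for each argument. drive_tool: Moves the arm, as the interface text tells. Its arguments: {"type":"object","properties":{"plan":{"type":"array","items":{"type":"object","properties":{"rx":{"type":"number"},"ry":{"type":"number"},"rz":{"type":"number"},"x":{"type":"number"},"y":{"type":"number"},"z":{"type":"number"},"hand":{"type":"number"}}}}},"required":["plan"]}

```bash
mkdir -p pics; cat > h.py <<'E'
from bench import robot
import numpy as np, cv2
E
python3 - <<'E'
from h import *
o=robot.observe();print(o['time_s'],o['tcp_pos'],o['ee_rot'],o['gripper_width'],robot.grip_depth)
for c in ['side','top']:
    im=robot.get_image(c);cv2.imwrite(f'pics/{c}0.png',im['frame'][:,:,::-1])
    print(c,im['fx'],im['cx'],im['cy'],np.round(im['R'],3).tolist(),np.round(im['t'],3).tolist())
    for l in ['hood','lip','pointer','pane','fan_box','fan_button_top','cup','tin','flux','meter','driver']:
        print(l,[(np.round(d['pixel']).tolist(),round(d['score'],2)) for d in robot.mark_of(c,l)[:3]])
E
```

```text
0.0 [0.19975245 0.61755774 0.22988386] [-1.31316729e-04  1.55743345e-01  9.87796688e-01 -1.30287225e-03] 0.996871582542613 0.0187
side 406.33895612443774 321.26173275987287 199.42876435846674 [[0.869, -0.496, 0.0], [-0.311, -0.545, -0.779], [0.386, 0.677, -0.627]] [-0.438, 0.246, 1.019]
hood []
lip [([342.0, 184.0], 0.94)]
pointer [([388.0, 190.0], 0.61)]
pane [([350.0, 187.0], 0.82)]
fan_box [([257.0, 168.0], 0.95), ([293.0, 176.0], 0.9), ([271.0, 221.0], 0.81)]
fan_button_top [([266.0, 204.0], 0.66), ([293.0, 156.0], 0.57), ([323.0, 140.0], 0.49)]
cup [([204.0, 184.0], 0.66), ([294.0, 354.0], 0.15)]
tin [([240.0, 198.0], 0.52), ([351.0, 185.0], 0.5)]
flux [([303.0, 197.0], 0.47), ([351.0, 185.0], 0.47)]
meter [([239.0, 197.0], 0.62), ([295.0, 355.0], 0.57)]
driver [([336.0, 258.0], 0.75)]
top 457.75751722827755 311.46357003234885 204.2903658187513 [[0.001, -1.0, 0.002], [-0.998, -0.002, -0.063], [0.063, -0.002, -0.998]] [0.038, 0.518, 1.531]
hood []
lip [([317.0, 181.0], 0.76)]
pointer [([368.0, 159.0], 0.59), ([305.0, 128.0], 0.47), ([318.0, 173.0], 0.28)]
pane [([316.0, 173.0], 0.94)]
fan_box [([226.0, 151.0], 0.95), ([240.0, 192.0], 0.71), ([286.0, 244.0], 0.63)]
fan_button_top [([202.0, 221.0], 0.66), ([220.0, 152.0], 0.63), ([289.0, 246.0], 0.62)]
cup [([211.0, 278.0], 0.92)]
tin [([245.0, 254.0], 0.76)]
flux []
meter [([415.0, 283.0], 0.88)]
driver [([358.0, 218.0], 0.63)]
```

```bash
python3 - <<'E'
import cv2
s=cv2.imread('pics/side0.png');t=cv2.imread('pics/top0.png')
cv2.imwrite('pics/a.png',cv2.resize(s[100:300,190:456],None,fx=3,fy=3,interpolation=2))
cv2.imwrite('pics/b.png',cv2.resize(t[90:315,170:470],None,fx=2.6,fy=2.6,interpolation=2))
E
```

```text
(no output)
```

View pics/a.png

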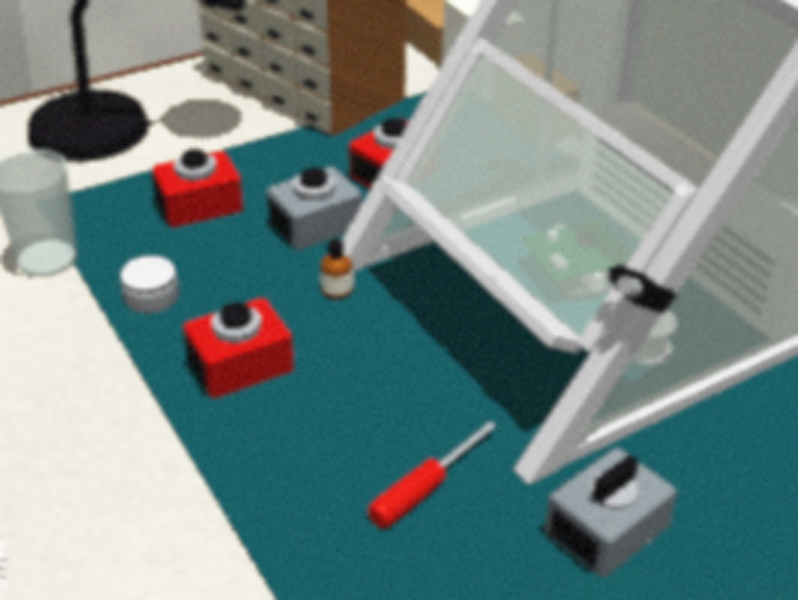

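View pics/b.png

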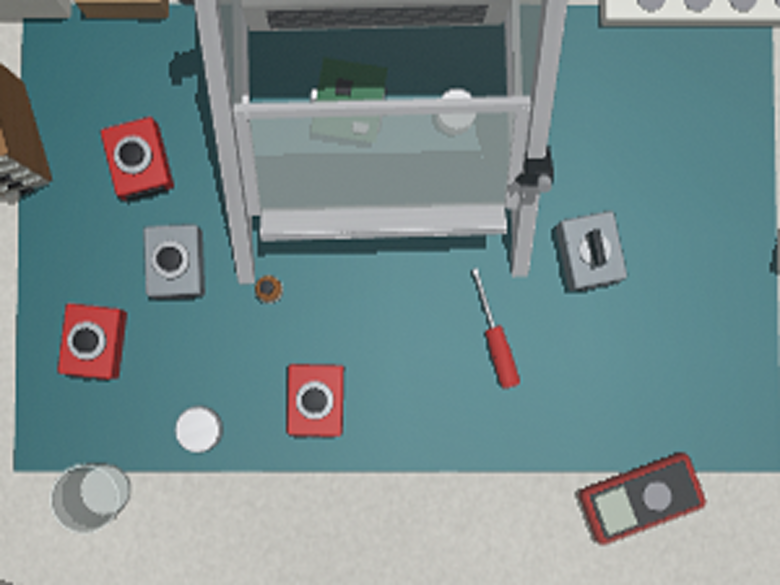

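```bash
cat >> h.py <<'E'
class Cam:
    def __init__(s,c):
        im=robot.get_image(c);s.im=im;s.R=np.array(im['R']);s.t=np.array(im['t']);s.K=np.array([[im['fx'],0,im['cx']],[0,im['fy'],im['cy']],[0,0,1]])
        s.P=s.K@np.c_[s.R,s.t]
    def plane(s,p,z):
        d=s.R.T@np.linalg.solve(s.K,[*p,1]);c=-s.R.T@s.t;return c+d*(z-c[2])/d[2]
    def proj(s,X):
        q=s.P@[*X,1];return q[:2]/q[2]
def tri(a,p,b,q):
    X=cv2.triangulatePoints(a.P,b.P,np.array(p,float).reshape(2,1),np.array(q,float).reshape(2,1))[:,0];return X[:3]/X[3]
E
python3 - <<'E'
from h import *
np.set_printoptions(precision=4,suppress=True)
S=Cam('side');T=Cam('top')
s=lambda x,y:(x/3+190,y/3+100)
t=lambda x,y:(x/2.6+170,y/2.6+90)
for n,a,b in [('lipL',s(386,184),t(262,239)),('lipR',s(556,346),t(507,232)),('ptrclamp',s(642,288),t(537,172)),('ptrtip',s(610,270),t(516,176))]:
    X=tri(S,a,T,b);print(n,X,S.proj(X)-a,T.proj(X)-b)
X=tri(S,(342,184),T,(317,181));print('lip net',X,S.proj(X),T.proj(X))
X=tri(S,(388,190),T,(368,159));print('ptr net',X,S.proj(X),T.proj(X))
print('footL',T.plane(t(246,282),0),S.plane(s(352,262),0));print('footR',T.plane(t(520,275),0),S.plane(s(527,480),0))
print('btn',tri(S,s(314,176),T,t(170,259)),T.plane(t(170,259),.072),S.plane(s(314,176),.072))
print('flux',T.plane(t(268,288),.065));print('redbox',T.plane(t(315,400),.072));print('tin',T.plane(t(198,430),.035))
E
```

```text
lipL [0.5846 0.1662 0.1207] [-1.3331  0.1017] [ 0.4767 -0.9393]
lipR [ 0.5926 -0.1317  0.1172] [-0.8304  0.088 ] [ 0.2903 -0.4744]
ptrclamp [ 0.6565 -0.1603  0.1776] [-0.9728  0.1177] [ 0.3714 -0.5475]
ptrtip [ 0.6478 -0.1329  0.1829] [ 0.7429 -0.0918] [-0.2785  0.4275]
lip net [0.5848 0.0213 0.1256] [341.7517 184.0231] [317.0871 180.8411]
ptr net [ 0.6399 -0.129   0.1842] [390.8101 189.6341] [366.9716 160.622 ]
footL [0.5383 0.1988 0.    ] [0.5665 0.2045 0.    ]
footR [ 0.5481 -0.1616  0.    ] [ 0.5495 -0.167   0.    ]
btn [0.5625 0.2873 0.0696] [0.5617 0.2872 0.072 ] [0.5617 0.2836 0.072 ]
flux [0.5259 0.1645 0.065 ]
redbox [0.3855 0.1045 0.072 ]
tin [0.3463 0.255  0.035 ]
```

Emit:
drive_tool:
  plan:
    - {"x":25,"y":-50,"z":20,"rz":7,"hand":0}
    - {"x":45,"y":-95,"z":30,"rz":14,"hand":0}
    - {"x":70,"y":-140,"z":30,"rz":19.5,"hand":0}
    - {"x":90,"y":-185,"z":30,"rz":19.5,"hand":0}
    - {"x":110,"y":-230,"z":30,"rz":19.5,"hand":0}
    - {"x":130,"y":-275,"z":30,"rz":19.5,"hand":0}
    - {"x":150,"y":-320,"z":30,"rz":19.5,"hand":0}
    - {"x":170,"y":-365,"z":30,"rz":19.5,"hand":0}
    - {"x":190,"y":-410,"z":30,"rz":19.5,"hand":0}
    - {"x":210,"y":-455,"z":30,"rz":19.5,"hand":0}

```text
$.plan[0]: bad value
```

Emit:
drive_tool:
  plan:
    - {"x":20,"y":-40,"z":15,"rx":0,"ry":0,"rz":7,"hand":0}
    - {"x":45,"y":-95,"z":30,"rx":0,"ry":0,"rz":14,"hand":0}
    - {"x":70,"y":-140,"z":30,"rx":0,"ry":0,"rz":19.5,"hand":0}
    - {"x":90,"y":-185,"z":30,"rx":0,"ry":0,"rz":19.5,"hand":0}
    - {"x":110,"y":-230,"z":30,"rx":0,"ry":0,"rz":19.5,"hand":0}
    - {"x":130,"y":-275,"z":30,"rx":0,"ry":0,"rz":19.5,"hand":0}
    - {"x":150,"y":-320,"z":30,"rx":0,"ry":0,"rz":19.5,"hand":0}
    - {"x":170,"y":-365,"z":30,"rx":0,"ry":0,"rz":19.5,"hand":0}
    - {"x":190,"y":-410,"z":30,"rx":0,"ry":0,"rz":19.5,"hand":0}
    - {"x":210,"y":-455,"z":30,"rx":0,"ry":0,"rz":19.5,"hand":0}

```text
time_s: 2.3
tcp_pos: [0.4073, 0.1689, 0.2617]
ee_rot: [0.001, -0.014, 1.0, 0.001]
force: [0.5, 0.5, 0.3]
gripper_width: 0.007
finger_force: 0.0
```

Emit:
drive_tool:
  plan:
    - {"x":10,"y":-45,"z":0,"rx":0,"ry":0,"rz":0,"hand":0}
    - {"x":20,"y":-90,"z":0,"rx":0,"ry":-8,"rz":0,"hand":0}
    - {"x":30,"y":-130,"z":0,"rx":0.4,"ry":-16,"rz":0,"hand":0}
    - {"x":40,"y":-152,"z":0,"rx":0.6,"ry":-24,"rz":0,"hand":0}
    - {"x":50,"y":-152,"z":-10,"rx":0.8,"ry":-32,"rz":0,"hand":0}
    - {"x":60,"y":-152,"z":-30,"rx":1,"ry":-40,"rz":0,"hand":0}
    - {"x":63,"y":-152,"z":-50,"rx":1.2,"ry":-48,"rz":0,"hand":0}
    - {"x":63,"y":-152,"z":-60,"rx":1.4,"ry":-55,"rz":0,"hand":0}
    - {"x":63,"y":-152,"z":-60,"rx":1.4,"ry":-55,"rz":0,"hand":0}

```text
time_s: 3.2
tcp_pos: [0.4523, 0.0483, 0.2385]
ee_rot: [0.318, -0.041, 0.946, 0.041]
force: [-0.3, 0.3, 0.4]
gripper_width: -0.001
finger_force: 0.0
```

```bash
python3 - <<'E'
from h import *
from scipy.spatial.transform import Rotation as Ro
np.set_printoptions(precision=4,suppress=True)
o=robot.observe();print(o['tcp_pos'],o['joint_positions'])
R=Ro.from_quat(np.roll(o['ee_rot'],-1)).as_matrix();print(R)
im=robot.get_image('wrist');print(np.array(im['mount']),im['fx'],im['cx'],im['cy'])
cv2.imwrite('pics/w1.png',im['frame'][:,:,::-1])
for l in ['lip','pointer','pane']: print(l,[(d['pixel'],d['score']) for d in robot.mark_of('wrist',l)[:2]])
E
```

```text
[0.4523 0.0483 0.2385] [ 0.1435 -0.3578 -0.2979  2.4729 -0.2866  0.3689  1.7184]
[[-0.7941 -0.1027  0.599 ]
 [-0.0508  0.9934  0.1029]
 [-0.6056  0.0513 -0.7941]]
[[-0.0007 -0.9634 -0.2681  0.0683]
 [ 1.     -0.0009  0.0004 -0.0015]
 [-0.0006 -0.2681  0.9634 -0.1423]
 [ 0.      0.      0.      1.    ]] 285.11135771615045 321.3783255560868 199.67581671976595
lip [([280.2, 212.5], 0.8)]
pointer [([142.9, 287.2], 0.68)]
pane [([278.9, 211.7], 0.92), ([491.4, 176.8], 0.17)]
```

View pics/w1.png

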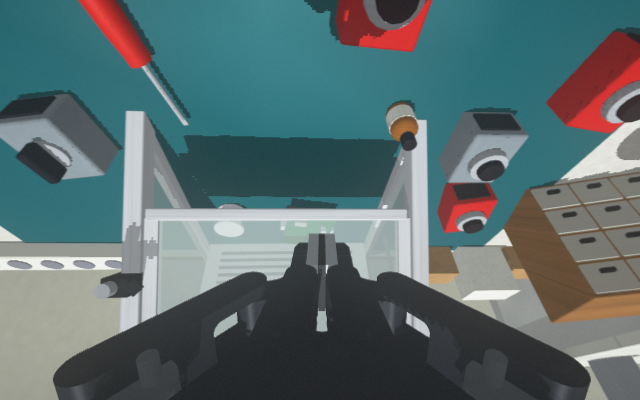

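```bash
cat >> h.py <<'E'
from scipy.spatial.transform import Rotation as Ro
np.set_printoptions(precision=4,suppress=True)
def pose():
    o=robot.observe();return np.array(o['tcp_pos']),Ro.from_quat(np.roll(o['ee_rot'],-1)),o
def want(p,yaw=1.5): # tool pitched p deg forward from straight down
    return Ro.from_euler('z',yaw,degrees=True)*Ro.from_euler('y',-p,degrees=True)*Ro.from_quat([0,1,0,0])
def rv(p,yaw=1.5):
    return (want(p,yaw)*pose()[1].inv()).as_rotvec(degrees=True)
E
python3 - <<'E'
from h import *
t,R,o=pose();print(t,o['joint_positions'],o['time_s'])
print(R.as_matrix(),want(40).as_matrix())
for p in (35,45,55):print(rv(p))
E
```

```text
[0.4529 0.0463 0.2392] [ 0.1379 -0.3578 -0.2906  2.4719 -0.2722  0.3695  1.7048] 3.4
[[-0.7942 -0.0984  0.5997]
 [-0.0482  0.9939  0.0992]
 [-0.6058  0.0499 -0.7941]] [[-0.7658 -0.0262  0.6426]
 [-0.0201  0.9997  0.0168]
 [-0.6428  0.     -0.766 ]]
[-2.9988  2.1576 -4.0954]
[-2.371  -7.8229 -4.3392]
[ -1.7286 -17.8031  -4.5618]
```

Emit:
drive_tool:
  plan:
    - {"x":20,"y":-15,"z":-20,"rx":-1,"ry":0,"rz":-2,"hand":0}
    - {"x":45,"y":-29,"z":-50,"rx":-2,"ry":0,"rz":-4,"hand":0}
    - {"x":67,"y":-29,"z":-80,"rx":-2.4,"ry":-4,"rz":-4.3,"hand":0}
    - {"x":67,"y":-29,"z":-109,"rx":-2.4,"ry":-8,"rz":-4.3,"hand":0}
    - {"x":67,"y":-29,"z":-109,"rx":-2.4,"ry":-8,"rz":-4.3,"hand":0}
    - {"x":67,"y":-29,"z":-109,"rx":-2.4,"ry":-8,"rz":-4.3,"hand":0}

```text
time_s: 4.0
tcp_pos: [0.4921, -0.0156, 0.153]
ee_rot: [0.305, -0.0, 0.951, -0.044]
force: [-0.1, -1.0, -0.0]
gripper_width: 0.002
finger_force: 0.0
```

```bash
python3 - <<'E'
from h import *
t,R,o=pose();print(t,o['joint_positions'],o['time_s'])
print(R.as_matrix())
for p in (40,45,55):print(rv(p))
E
```

```text
[ 0.4921 -0.0156  0.153 ] [ 0.4824 -0.0587 -0.63    2.4572  0.831   0.1901  0.6356] 4.0
[[-0.8142  0.0264  0.58  ]
 [-0.0274  0.9961 -0.0838]
 [-0.5799 -0.0841 -0.8103]]
[ 4.8241 -4.4096  3.1993]
[ 4.8149 -9.4074  3.4046]
[  4.7782 -19.4035   3.8037]
```

Emit:
drive_tool:
  plan:
    - {"x":15,"y":10,"z":-15,"rx":2,"ry":-1,"rz":1.5,"hand":0}
    - {"x":30,"y":22,"z":-35,"rx":4,"ry":-1.5,"rz":3,"hand":0}
    - {"x":48,"y":32,"z":-55,"rx":4.8,"ry":-2,"rz":3,"hand":0}
    - {"x":48,"y":32,"z":-68,"rx":4.8,"ry":-2,"rz":3,"hand":0}
    - {"x":48,"y":32,"z":-68,"rx":4.8,"ry":-2,"rz":3,"hand":0}
    - {"x":48,"y":32,"z":-68,"rx":4.8,"ry":-2,"rz":3,"hand":0}
    - {"x":48,"y":32,"z":-68,"rx":4.8,"ry":-2,"rz":3,"hand":0}

```text
time_s: 4.7
tcp_pos: [0.5395, 0.0183, 0.0832]
ee_rot: [0.32, -0.013, 0.947, 0.006]
force: [0.1, -0.7, -0.0]
gripper_width: -0.001
finger_force: 0.0
```

```bash
python3 - <<'E'
from h import *
t,R,o=pose();print(t,o['joint_positions'],o['time_s'])
print(R.as_matrix())
for p in (35,40,45):print(rv(p))
S=Cam('side');cv2.imwrite('pics/s2.png',cv2.resize(S.im['frame'][60:300,230:500,::-1],None,fx=2.5,fy=2.5))
X=t;print(S.proj(X))
E
```

```text
[0.5395 0.0183 0.0832] [ 0.5556  0.2702 -0.7351  2.41    2.1125  0.2593 -0.5535] 4.7
[[-0.7944 -0.0279  0.6067]
 [-0.0206  0.9996  0.0189]
 [-0.607   0.0025 -0.7947]]
[-0.2089  2.3683 -0.0949]
[-0.0737 -2.6299 -0.1012]
[ 0.0616 -7.628  -0.1074]
[328.7044 200.789 ]
```

View pics/s2.png

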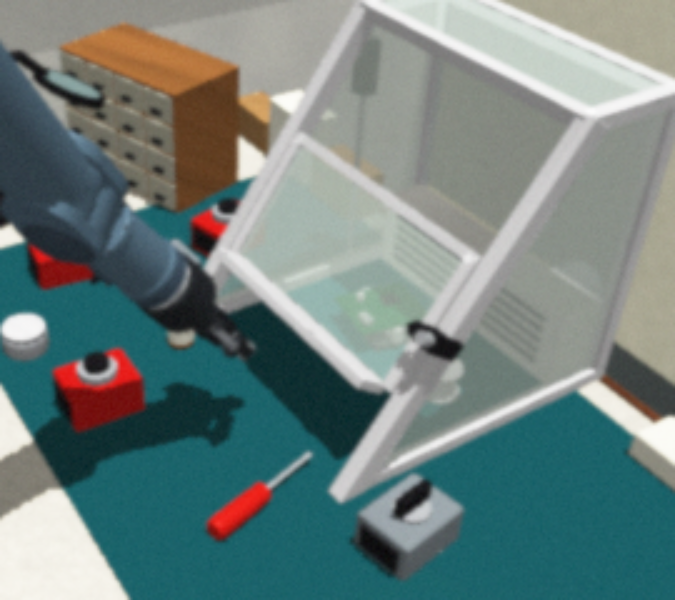

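Emit:
drive_tool:
  plan:
    - {"x":10,"y":0,"z":-12,"rx":0,"ry":-2.5,"rz":0,"hand":0}
    - {"x":20,"y":0,"z":-23,"rx":0,"ry":-5,"rz":0,"hand":0}
    - {"x":30,"y":0,"z":-22,"rx":0,"ry":-7,"rz":0,"hand":0}
    - {"x":36,"y":0,"z":-17,"rx":0,"ry":-7,"rz":0,"hand":0}
    - {"x":36,"y":0,"z":-17,"rx":0,"ry":-7,"rz":0,"hand":0}
    - {"x":36,"y":0,"z":-17,"rx":0,"ry":-7,"rz":0,"hand":0}

```text
time_s: 5.35
tcp_pos: [0.5764, 0.0152, 0.0696]
ee_rot: [0.38, -0.011, 0.925, 0.002]
force: [-0.1, -0.4, -0.2]
gripper_width: 0.001
finger_force: 0.0
```

Emit:
drive_tool:
  plan:
    - {"x":6,"y":0,"z":8,"rx":0,"ry":0,"rz":0,"hand":0}
    - {"x":12,"y":0,"z":16,"rx":0,"ry":0,"rz":0,"hand":0}
    - {"x":14,"y":0,"z":20,"rx":0,"ry":0,"rz":0,"hand":0}
    - {"x":16,"y":0,"z":23,"rx":0,"ry":0,"rz":0,"hand":0}
    - {"x":18,"y":0,"z":26,"rx":0,"ry":0,"rz":0,"hand":0}
    - {"x":20,"y":0,"z":29,"rx":0,"ry":0,"rz":0,"hand":0}
    - {"x":22,"y":0,"z":32,"rx":0,"ry":0,"rz":0,"hand":0}
    - {"x":24,"y":0,"z":35,"rx":0,"ry":0,"rz":0,"hand":0}

```text
time_s: 6.15
tcp_pos: [0.598, 0.0153, 0.1019]
ee_rot: [0.377, -0.01, 0.926, 0.004]
force: [-1.8, 0.3, -3.5]
gripper_width: -0.001
finger_force: 1.9
```

```bash
cat >m.py <<'E'
from h import *
import sys
t,R,o=pose();print(t,o['joint_positions'],o['time_s'],o['force'],rv(45))
S=Cam('side');T=Cam('top');n=sys.argv[1]
cv2.imwrite(f'pics/s{n}.png',S.im['frame'][:,:,::-1]);cv2.imwrite(f'pics/t{n}.png',T.im['frame'][:,:,::-1])
for l in ('lip','pointer','pane'):
    a=robot.mark_of('side',l)[:1];b=robot.mark_of('top',l)[:1]
    if a and b:
        X=tri(S,a[0]['pixel'],T,b[0]['pixel']);print(l,X,'res',S.proj(X)-a[0]['pixel'],a[0]['pixel'],b[0]['pixel'],a[0]['score'],b[0]['score'])
    else: print(l,a,b)
E
python3 m.py 3
```

```text
[0.598  0.0153 0.1019] [ 0.6346  0.3693 -0.8172  2.3474  2.3234  0.3845 -0.6882] 6.15 [-1.7634  0.3401 -3.5089] [ 0.0866 -0.6506  0.2524]
lip [0.5919 0.0176 0.1298] res [ 3.4821 -0.3875] [341.1, 183.2] [319.5, 176.2] 0.8 0.86
pointer [ 0.6453 -0.1189  0.1841] res [-1.1014  0.1259] [391.2, 186.9] [363.2, 159.5] 0.53 0.56
pane [0.6156 0.0141 0.1117] res [ 0.0075 -0.0007] [351.8, 186.0] [319.3, 171.7] 0.73 0.83
```

Emit:
drive_tool:
  plan:
    - {"x":3,"y":0,"z":4,"rx":0,"ry":0,"rz":0,"hand":0}
    - {"x":6,"y":0,"z":8,"rx":0,"ry":0,"rz":0,"hand":0}
    - {"x":9,"y":0,"z":12,"rx":0,"ry":0,"rz":0,"hand":0}
    - {"x":12,"y":0,"z":17,"rx":0,"ry":0,"rz":0,"hand":0}
    - {"x":15,"y":0,"z":21,"rx":0,"ry":0,"rz":0,"hand":0}
    - {"x":18,"y":0,"z":25,"rx":0,"ry":0,"rz":0,"hand":0}
    - {"x":21,"y":0,"z":29,"rx":0,"ry":0,"rz":0,"hand":0}
    - {"x":24,"y":1,"z":34,"rx":0,"ry":0,"rz":0,"hand":0}
    - {"x":27,"y":1,"z":38,"rx":0,"ry":0,"rz":0,"hand":0}
    - {"x":29,"y":1,"z":41,"rx":0,"ry":0,"rz":0,"hand":0}

```text
time_s: 7.55
tcp_pos: [0.6288, 0.0161, 0.1448]
ee_rot: [0.379, -0.01, 0.925, 0.003]
force: [-4.8, 0.5, -1.3]
gripper_width: 0.002
finger_force: 2.2
```

```bash
python3 m.py 4; python3 - <<'E'
import cv2,numpy as np
s=cv2.imread('pics/s4.png')[120:260,310:420];t=cv2.imread('pics/t4.png')[120:215,255:395]
a=cv2.resize(s,None,fx=4,fy=4,interpolation=2)[:560];b=cv2.resize(t,None,fx=2.5,fy=2.5,interpolation=2)
c=np.zeros((560,800,3),np.uint8);c[:,:440]=a;c[:238,445:795]=b
cv2.imwrite('pics/c4.png',c)
E
```

```text
[0.6288 0.0161 0.1448] [ 0.5411  0.2758 -0.7135  2.2735  2.1141  0.2594 -0.5232] 7.55 [-4.8015  0.5388 -1.2722] [ 0.146  -0.4258  0.2807]
lip [0.6202 0.0219 0.1731] res [ 1.2718 -0.1355] [351.4, 167.1] [317.6, 166.7] 0.95 0.68
pointer [ 0.6478 -0.1221  0.1823] res [-0.271   0.0321] [391.8, 187.9] [364.5, 158.3] 0.42 0.41
pane [0.6564 0.0264 0.16  ] res [ 2.8871 -0.3422] [359.1, 166.8] [316.7, 154.6] 0.85 0.62
```

View pics/c4.png

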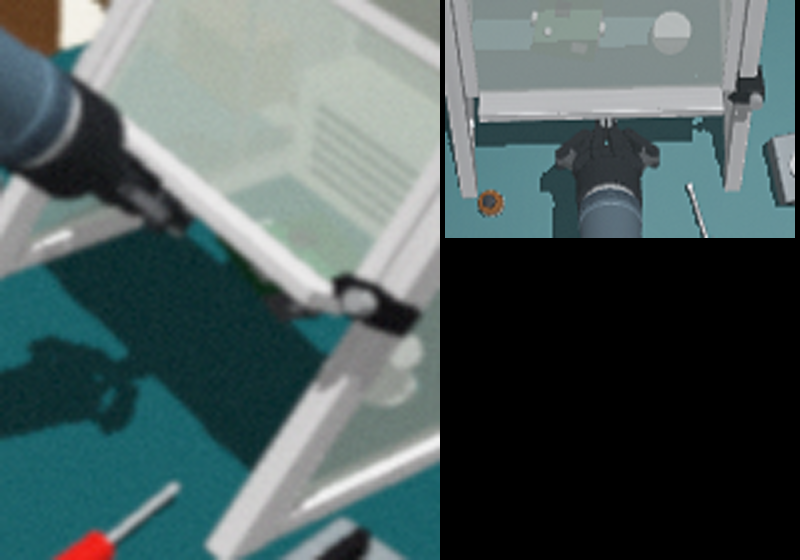

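```bash
python3 - <<'E'
from h import *
im=robot.get_image('wrist')
for l in ['lip','pointer','pane']: print(l,[(d['pixel'],d['score']) for d in robot.mark_of('wrist',l)[:2]])
cv2.imwrite('pics/w5.png',im['frame'][:,:,::-1])
E
```

```text
lip [([334.6, 306.2], 0.94)]
pointer [([29.0, 333.1], 0.81)]
pane []
```

View pics/w5.png

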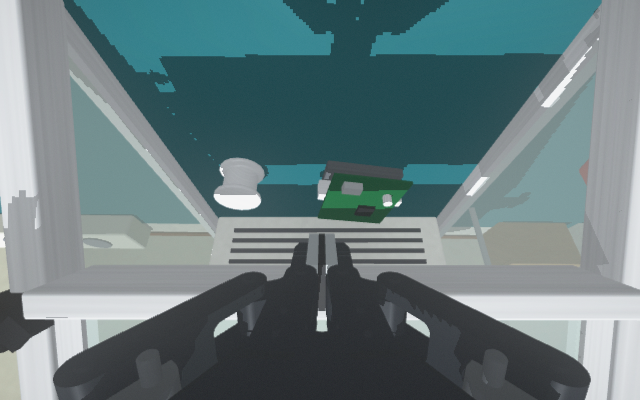

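```bash
cat > wr.py <<'E'
from h import *
u=Ro.from_euler('z',1.5,degrees=True).apply([np.sin(.6109),0,np.cos(.6109)])
w=Ro.from_euler('z',1.5,degrees=True).apply([np.cos(.6109),0,-np.sin(.6109)])
def ray(p,depth_pt,im):
    t,R,o=pose();M=np.array(im['mount']);c=t+R.apply(M[:3,3])
    d=R.apply(M[:3,:3]@[(p[0]-im['cx'])/im['fx'],(p[1]-im['cy'])/im['fy'],1])
    return c+d*((depth_pt-c)@w)/(d@w),d/np.linalg.norm(d)
E
python3 - <<'E'
from wr import *
im=robot.get_image('wrist')
lip=np.array([.621,.02,.172]);ptr=np.array([.646,-.127,.183])
for n,p,q in [('lipmid',(334.6,306.2),lip),('lipL',(40,306),lip),('lipR',(600,305),lip),('ptrnet',(29,333),ptr),('ptrvis',(50,322),ptr),('ptr at lip depth',(29,333),lip)]:
    X,d=ray(p,q,im);print(n,X,'u',X@u,'dir.u',d@u)
print(lip@u,ptr@u,lip@w,ptr@w)
E
```

```text
lipmid [0.6229 0.0207 0.1747] u 0.500618433249594 dir.u 0.4326180118946237
lipL [ 0.6265 -0.1196  0.1747] u 0.5005722225367129 dir.u 0.3159638144953917
lipR [0.6193 0.1456 0.1742] u 0.499983951035394 dir.u 0.3181567197708101
ptrnet [ 0.6475 -0.1376  0.1847] u 0.5204902665469369 dir.u 0.36736434543946694
ptrvis [ 0.6437 -0.1261  0.1798] u 0.5144896346818272 dir.u 0.3564099461062677
ptr at lip depth [ 0.6345 -0.1259  0.1858] u 0.5140640093222231 dir.u 0.36736434543946694
0.49727761267500015 0.5184160363727599 0.4102755279174999 0.4212851294423591
```

Emit:
drive_tool:
  plan:
    - {"x":2,"y":0,"z":3,"rx":0,"ry":0,"rz":0,"hand":0}
    - {"x":4,"y":0,"z":6,"rx":0,"ry":0,"rz":0,"hand":0}
    - {"x":6,"y":0,"z":9,"rx":0,"ry":0,"rz":0,"hand":0}
    - {"x":8,"y":0,"z":12,"rx":0,"ry":0,"rz":0,"hand":0}
    - {"x":10,"y":0,"z":15,"rx":0,"ry":0,"rz":0,"hand":0}
    - {"x":10,"y":0,"z":15,"rx":0,"ry":0,"rz":0,"hand":0}
    - {"x":10,"y":0,"z":15,"rx":0,"ry":0,"rz":0,"hand":0}

```text
time_s: 8.9
tcp_pos: [0.639, 0.0163, 0.16]
ee_rot: [0.38, -0.01, 0.925, 0.003]
force: [-0.8, 0.5, -0.9]
gripper_width: -0.0
finger_force: 1.0
```

```bash
python3 m.py 6; python3 - <<'E'
from wr import *
im=robot.get_image('wrist');cv2.imwrite('pics/w6.png',im['frame'][:,:,::-1])
lip=np.array([.632,.02,.187]);ptr=np.array([.646,-.127,.183])
for l,q in [('lip',lip),('pointer',ptr)]:
    for d in robot.mark_of('wrist',l)[:1]:
        X,_=ray(d['pixel'],q,im);print(l,d,X,X@u)
E
```

```text
[0.639  0.0163 0.16  ] [ 0.4886  0.2462 -0.6547  2.2474  2.      0.2189 -0.4233] 8.9 [-0.777   0.5034 -0.8879] [ 0.1545 -0.3809  0.2711]
lip [0.6274 0.0221 0.2021] res [-2.1193  0.1967] [357.4, 157.5] [316.4, 165.1] 0.78 0.77
pointer [0.5048 0.0707 0.2435] res [-85.1556 -39.9691] [393.8, 188.6] [247.5, 258.0] 0.61 0.58
pane [0.6598 0.0181 0.1782] res [-0.03    0.0032] [365.0, 162.3] [318.4, 154.4] 0.75 0.61
lip {'pixel': [334.8, 306.3], 'score': 0.85} [0.6337 0.0211 0.1895] 0.5189298326387888
pointer {'pixel': [28.0, 303.8], 'score': 0.63} [ 0.6487 -0.1371  0.1865] 0.5226990367130699
```

View pics/w6.png

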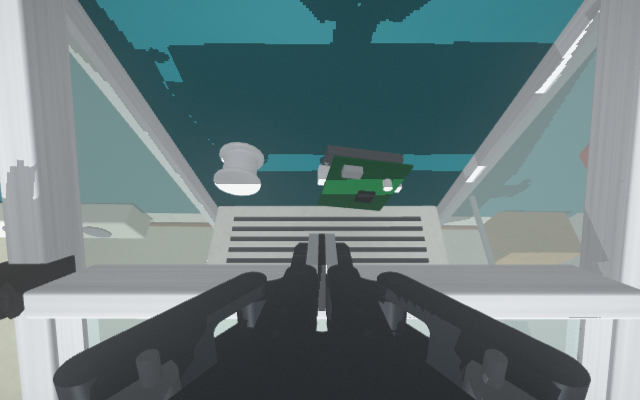

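```bash
python3 - <<'E'
from wr import *
S=Cam('side');T=Cam('top')
X=tri(S,(399.2,195.2),T,(379.7,160.2));print('screw',X,X@u,X@w,S.proj(X),T.proj(X))
im=robot.get_image('wrist')
for p in [(8,300),(8,290),(28,304)]:
    Y,_=ray(p,X,im);print(p,Y,Y@u)
t,R,o=pose();M=np.array(im['mount'])
def wp(X):
    c=np.linalg.inv(M)@[*R.inv().apply(X-t),1];return c[0]/c[2]*im['fx']+im['cx'],c[1]/c[2]*im['fy']+im['cy']
print(wp(X),wp(np.array([.646,-.127,.183])))
a=cv2.imread('pics/s6.png')[150:220,345:435];b=cv2.imread('pics/t6.png')[135:185,340:400];c=cv2.imread('pics/w6.png')[235:340,0:110]
r=lambda i:cv2.resize(i,(int(i.shape[1]*280/i.shape[0]),280),interpolation=2)
o=np.zeros((570,700,3),np.uint8);A,B,C=r(a),r(b),r(c);o[:280,:A.shape[1]]=A;o[:280,A.shape[1]+2:A.shape[1]+2+B.shape[1]]=B[:,:338];o[285:565,:C.shape[1]]=C;cv2.imwrite('pics/c6.png',o);print(A.shape)
E
```

```text
screw [ 0.6392 -0.1659  0.1914] 0.5208181199322502 0.41004391875043333 [399.7509 195.131 ] [379.4953 160.5085]
(8, 300) [ 0.6352 -0.1349  0.187 ] 0.51536794149312
(8, 290) [ 0.6324 -0.1345  0.1829] 0.5104403982846054
(28, 304) [ 0.6361 -0.1254  0.1886] 0.5173452610315493
(np.float64(-55.50101229900656), np.float64(310.95919771757644)) (np.float64(47.11224724832954), np.float64(296.1237022129548))
(280, 360, 3)
```

View pics/c6.png

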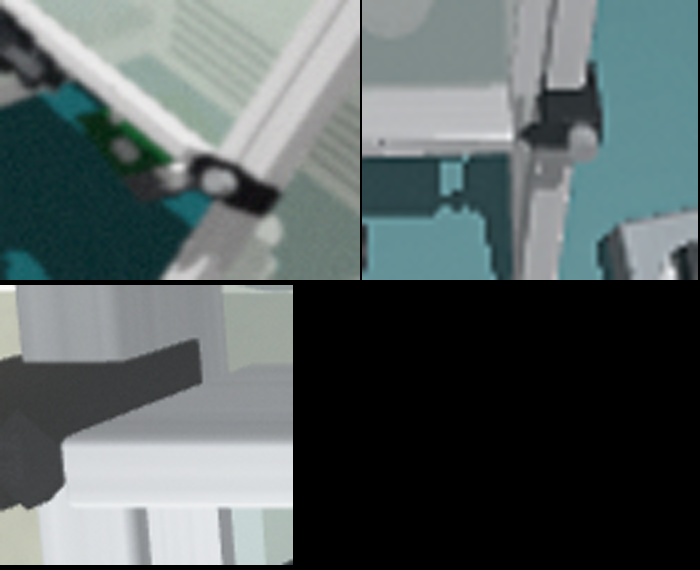

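Emit:
drive_tool:
  plan:
    - {"x":1,"y":0,"z":2,"rx":0,"ry":0,"rz":0,"hand":0}
    - {"x":1,"y":0,"z":2,"rx":0,"ry":0,"rz":0,"hand":0}
    - {"x":0,"y":0,"z":-1,"rx":0,"ry":0,"rz":0,"hand":0}
    - {"x":-4,"y":0,"z":-6,"rx":0,"ry":0,"rz":0,"hand":0}
    - {"x":-10,"y":0,"z":-15,"rx":0,"ry":0,"rz":0,"hand":0}
    - {"x":-17,"y":0,"z":-24,"rx":0,"ry":0,"rz":0,"hand":0}
    - {"x":-40,"y":0,"z":-20,"rx":0,"ry":0,"rz":0,"hand":0}
    - {"x":-70,"y":0,"z":-10,"rx":0,"ry":0,"rz":0,"hand":0}
    - {"x":-100,"y":0,"z":0,"rx":0,"ry":0,"rz":0,"hand":0}
    - {"x":-110,"y":0,"z":0,"rx":0,"ry":0,"rz":0,"hand":0}

```text
time_s: 10.6
tcp_pos: [0.5264, 0.0161, 0.1592]
ee_rot: [0.379, -0.011, 0.925, 0.002]
force: [0.9, 0.7, 0.6]
gripper_width: -0.004
finger_force: 0.0
```

```bash
python3 m.py 7; python3 - <<'E'
from wr import *
im=robot.get_image('wrist');cv2.imwrite('pics/w7.png',im['frame'][:,:,::-1])
lip=np.array([.633,.02,.189]);ptr=np.array([.646,-.127,.183])
for l,q in [('lip',lip),('pointer',ptr)]:
    for d in robot.mark_of('wrist',l)[:1]:
        X,_=ray(d['pixel'],q,im);print(l,d,X,X@u)
print(rv(0),rv(45))
E
```

```text
[0.5264 0.0161 0.1592] [ 0.7598  0.0197 -0.9133  2.4743  2.4053  0.1589 -0.9199] 10.6 [0.8842 0.6684 0.5975] [ 0.3044 -0.4794  0.2111]
lip [0.6329 0.0198 0.1917] res [ 2.1182 -0.2394] [355.0, 160.9] [318.7, 161.1] 0.58 0.9
pointer [ 0.6531 -0.1221  0.176 ] res [-1.6371  0.1858] [394.5, 189.0] [363.7, 157.7] 0.44 0.49
pane [0.6687 0.0192 0.1735] res [-1.3166  0.135 ] [368.5, 162.5] [317.5, 152.6] 0.91 0.84
lip {'pixel': [326.9, 329.2], 'score': 0.66} [0.6326 0.0218 0.1885] 0.5174412065384058
pointer {'pixel': [142.7, 329.5], 'score': 0.68} [ 0.6492 -0.1346  0.1873] 0.5236142319755939
[-1.011  44.5141  0.2322] [ 0.065  -0.4731  0.2669]
```

View pics/w7.png

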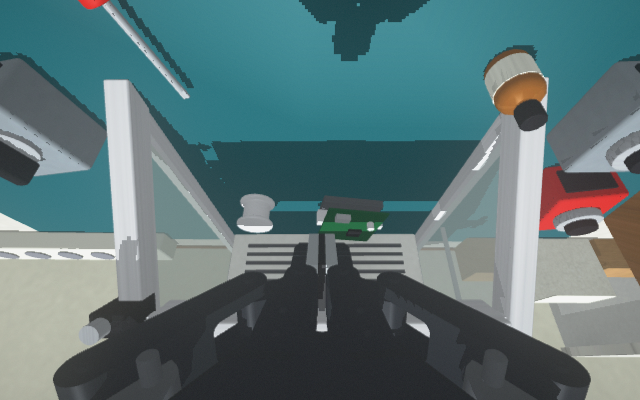

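Emit:
drive_tool:
  plan:
    - {"x":-10,"y":0,"z":10,"rx":0,"ry":7,"rz":0,"hand":0}
    - {"x":-25,"y":0,"z":20,"rx":-0.2,"ry":15,"rz":0,"hand":0}
    - {"x":-40,"y":10,"z":30,"rx":-0.4,"ry":22,"rz":0,"hand":0}
    - {"x":-50,"y":30,"z":40,"rx":-0.6,"ry":30,"rz":0,"hand":0}
    - {"x":-50,"y":60,"z":40,"rx":-0.8,"ry":37,"rz":0,"hand":0}
    - {"x":-50,"y":100,"z":40,"rx":-1,"ry":44.5,"rz":0,"hand":0}
    - {"x":-50,"y":145,"z":40,"rx":-1,"ry":44.5,"rz":0,"hand":0}
    - {"x":-40,"y":190,"z":40,"rx":-1,"ry":44.5,"rz":0,"hand":0}
    - {"x":-20,"y":235,"z":40,"rx":-1,"ry":44.5,"rz":0,"hand":0}
    - {"x":0,"y":271,"z":30,"rx":-1,"ry":44.5,"rz":0,"hand":0}

```text
time_s: 12.15
tcp_pos: [0.5186, 0.1355, 0.1921]
ee_rot: [0.126, 0.001, 0.992, -0.032]
force: [1.8, -1.0, -0.1]
gripper_width: -0.003
finger_force: 0.0
```

```bash
python3 - <<'E'
from wr import *
t,R,o=pose();print(t,rv(0),o['joint_positions'],o['time_s'])
im=robot.get_image('wrist');M=np.array(im['mount']);c=t+R.apply(M[:3,3])
for d in robot.mark_of('wrist','fan_button_top')[:4]:
    p=d['pixel'];v=R.apply(M[:3,:3]@[(p[0]-im['cx'])/im['fx'],(p[1]-im['cy'])/im['fy'],1])
    print(d,c+v*(.072-c[2])/v[2])
cv2.imwrite('pics/w8.png',im['frame'][:,:,::-1])
E
```

```text
[0.5186 0.1355 0.1921] [ 3.4452 14.5239  1.596 ] [ 0.3761  0.1685 -0.8552  2.0452  0.4072  0.8239  0.8549] 12.15
{'pixel': [490.2, 206.8], 'score': 0.59} [0.5601 0.2869 0.072 ]
{'pixel': [503.5, 305.8], 'score': 0.56} [0.6949 0.3394 0.072 ]
```

Emit:
drive_tool:
  plan:
    - {"x":0,"y":35,"z":0,"rx":2,"ry":7,"rz":1,"hand":0}
    - {"x":10,"y":75,"z":0,"rx":3.4,"ry":14.5,"rz":1.6,"hand":0}
    - {"x":25,"y":115,"z":0,"rx":3.4,"ry":14.5,"rz":1.6,"hand":0}
    - {"x":42,"y":151,"z":0,"rx":3.4,"ry":14.5,"rz":1.6,"hand":0}
    - {"x":42,"y":151,"z":-40,"rx":3.4,"ry":14.5,"rz":1.6,"hand":0}
    - {"x":42,"y":151,"z":-80,"rx":3.4,"ry":14.5,"rz":1.6,"hand":0}
    - {"x":42,"y":151,"z":-92,"rx":3.4,"ry":14.5,"rz":1.6,"hand":0}
    - {"x":42,"y":151,"z":-92,"rx":3.4,"ry":14.5,"rz":1.6,"hand":0}

```text
time_s: 13.05
tcp_pos: [0.5599, 0.2833, 0.0962]
ee_rot: [0.0, -0.013, 1.0, -0.002]
force: [-0.3, 0.3, 0.6]
gripper_width: 0.001
finger_force: 0.0
```

```bash
python3 - <<'E'
from wr import *
t,R,o=pose();print(t,rv(0),o['force'],o['time_s'])
E
```

```text
[0.5599 0.2833 0.0962] [0.2111 0.0159 0.0488] [-0.349   0.3025  0.6268] 13.05
```

```bash
python3 m.py 9
```

```text
[0.5599 0.2833 0.0962] [ 0.0587  0.6253 -0.7805  1.7244  0.5121  1.009   0.6864] 13.05 [-0.349   0.3025  0.6268] [  1.3589 -44.9694   0.1293]
lip [0.6299 0.0198 0.1949] res [ 0.1239 -0.0128] [356.2, 160.0] [318.0, 163.2] 0.98 0.94
pointer [] [{'pixel': [364.4, 156.9], 'score': 0.51}]
pane [0.6641 0.0203 0.1722] res [ 1.9165 -0.2227] [363.7, 163.5] [318.4, 152.1] 0.69 0.55
```

Emit:
drive_tool:
  plan:
    - {"x":0,"y":3,"z":-12,"rx":0,"ry":0,"rz":0,"hand":0}
    - {"x":0,"y":3,"z":-20,"rx":0,"ry":0,"rz":0,"hand":0}
    - {"x":0,"y":3,"z":-24,"rx":0,"ry":0,"rz":0,"hand":0}
    - {"x":0,"y":3,"z":-27,"rx":0,"ry":0,"rz":0,"hand":0}
    - {"x":0,"y":3,"z":-29,"rx":0,"ry":0,"rz":0,"hand":0}
    - {"x":0,"y":3,"z":-30,"rx":0,"ry":0,"rz":0,"hand":0}
    - {"x":0,"y":3,"z":-30,"rx":0,"ry":0,"rz":0,"hand":0}

```text
time_s: 14.15
tcp_pos: [0.5615, 0.2883, 0.0693]
ee_rot: [0.003, -0.013, 1.0, -0.0]
force: [-2.3, -0.4, 2.2]
gripper_width: 0.003
finger_force: 1.2
```

Emit:
drive_tool:
  plan:
    - {"x":0,"y":0,"z":-2,"rx":0,"ry":0,"rz":0,"hand":0}
    - {"x":0,"y":0,"z":-4,"rx":0,"ry":0,"rz":0,"hand":0}
    - {"x":0,"y":0,"z":-6,"rx":0,"ry":0,"rz":0,"hand":0}
    - {"x":0,"y":0,"z":-6,"rx":0,"ry":0,"rz":0,"hand":0}

```text
time_s: 14.55
tcp_pos: [0.562, 0.2886, 0.066]
ee_rot: [0.003, -0.013, 1.0, -0.001]
force: [-4.9, -3.5, 15.0]
gripper_width: -0.001
finger_force: 7.5
```

Force has jumped to 15 N at z = 0.066, so the button is at its stop. Retract.

Emit:
drive_tool:
  plan:
    - {"x":0,"y":0,"z":6,"rx":0,"ry":0,"rz":0,"hand":0}
    - {"x":0,"y":0,"z":30,"rx":0,"ry":0,"rz":0,"hand":0}
    - {"x":0,"y":0,"z":70,"rx":0,"ry":0,"rz":0,"hand":0}
    - {"x":0,"y":0,"z":110,"rx":0,"ry":0,"rz":0,"hand":0}
    - {"x":-30,"y":10,"z":120,"rx":0,"ry":0,"rz":0,"hand":0}
    - {"x":-40,"y":10,"z":120,"rx":0,"ry":0,"rz":0,"hand":0}
    - {"x":-40,"y":10,"z":120,"rx":0,"ry":0,"rz":0,"hand":0}
    - {"x":-40,"y":10,"z":120,"rx":0,"ry":0,"rz":0,"hand":0}

```text
time_s: 15.35
tcp_pos: [0.5219, 0.2968, 0.1814]
ee_rot: [0.002, -0.013, 1.0, -0.001]
force: [0.8, -0.6, -0.3]
gripper_width: -0.002
finger_force: 0.0
```

```bash
python3 m.py 10; python3 -c "
from h import *
print(robot.job_done())"
```

```text
[0.5219 0.2968 0.1814] [ 0.0954  0.4806 -0.8641  1.7369  0.4087  1.1114  0.6983] 15.35 [ 0.7642 -0.5696 -0.3186] [  1.2972 -44.7253   0.0984]
lip [0.6363 0.0274 0.1926] res [ 1.0618 -0.1148] [355.6, 158.9] [315.8, 160.6] 0.59 0.86
pointer [{'pixel': [391.6, 187.5], 'score': 0.48}] []
pane [0.6566 0.0138 0.1829] res [ 0.4048 -0.0442] [364.6, 162.0] [320.0, 154.9] 0.93 0.76
the job is handed in; nothing more can be done
None
```

I pushed the window up to the pointer (within about 5 mm by my camera estimates, 10 mm allowed), pressed the fan button to its stop, backed the arm off and handed the job in; no verdict came back.

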